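Load the cell carrier into the photometer until its catch clicks

ROBOT

A 7-joint arm with a two-finger parallel gripper is mounted at the origin on the work surface. World frame = base frame: x ahead of the robot, y to its left, z up, the work surface at z = 0. Lengths are in m, angles in rad, forces in N, time in s.
With the tool pointing down it reaches from about 0.375 to 0.925 m from the base axis. Payload 3.1 kg.
Tool frame: the origin (TCP) lies at the very end of the fingers, on their centre line; the grasp point (between the pads) lies r.grasp_offset behind it (r.grasp_offset is the distance from the TCP to the grasp point, in m); x points along the fingers, y is the direction in which the jaws open and shut, and the axes are right-handed (so a half turn about x gives the same grasp; the last joint's range is limited). The gripper opens to 85 mm and grips with 20 to 120 N. Pads are 22 mm wide; open, the fingers measure 114 mm over their backs; the gripper's body (76 mm by 85 mm) begins 54 mm behind the grasp point. The pads swing forward as they close: fully open they stand 13 mm farther back than shut.
Start: joints at [1.037, 0.383, 0.044, 1.598, -0.018, 1.161, -0.05], TCP at [0.274, -0.589, 0.231] pointing down, gripper open.
Joint ranges: [-2.61, 2.61], [-0.41, 2.15], [-1.48, 1.57], [0, 2.5], [-1.57, 4.71], [0.05, 1.97], [-2.85, 2.85]. Speed limits (rad/s): [2.79, 2.79, 3.14, 3.14, 3.14, 3.14, 3.14].

INTERFACE

Orientations are given as a rotation vector (axis times angle).
In Python, from bench import r gives the robot as it stands. Calls block until the motion is done:
- r.move_ptp(position, orientation): joint-space move of the TCP to a pose.
- r.move_linear(position, speed=0.15, rotation=None): straight line of the TCP; rotation=None keeps the orientation; speed is the mean speed in m/s.
- r.goto_joints(angles): joint-space move.
- r.move_gripper(opening): finger opening in m; the grip force is fixed at half the most; returns when the fingers have stopped.
- r.sleep(seconds).
- r.inverse_kinematics(position, orientation): joint angles nearest the present ones, or None.
- r.sense(): the state.
- r.capture(name): name is "side" or "top"; returns the picture (400x640x3 uint8, blue, green, red); there is no depth.
- r.camera_info(name): a dict with "intrinsics" (3x3 intrinsics, pixels), "k1" (the pictures are not rectified: a ray, as slopes to the right and down, at radius r is drawn at 1 + k1 r^2 times it, then the intrinsics apply), "R" (3x3) and "t" (3): a world point X has camera coordinates R X + t. Camera axes: x right, y down, z forward; pixel columns grow to the right and rows downward; lengths in m; the calibration is good to about 2 mm. A picture is of the moment at which its call begins. camera_info takes no time and is no camera call.
A pose or a line that the arm cannot do raises r.PlanningError and nothing moves.
- r.close_job(): hands the job in, once; it reports no verdict.
The state is a dict: "time": time; "qpos": joint angles; "joint_velocities": joint speeds; "effort": joint torques, N m; "eef_pos": TCP position; "tcp_rot": TCP orientation; "ft_force": force on the tool from outside, world axes, zero at the start; "wrist_torque": the same for the moment, N m; "finger_gap": finger opening in m.
Only numpy, scipy, OpenCV 4.12 (cv2) and the standard library are available. Lean on these libraries where they do the work, as an engineer would, in place of code of your own. Each camera call takes 0.05 s, during which the arm holds its last target. There are 200 camera calls.

TASK

Take the black cell carrier (the one with the glass cell and tapered nose) by its metal post, set it gently on the photometer's deck in front of the lane, nose towards the lane, and slide it in past the sprung pawl and against the sprung stop until the pawl clicks shut behind it. Then let go, so that the pawl keeps it in. Push no harder than the click needs, never drive the stop towards its end, and leave the other things on the bench where they are.

Things in the scene. Friction and masses are not known exactly. Their poses are not given: they have to be found in the camera images.
- carrier: Black plastic cell carrier, 60 long (x) x 44 wide (y), 0.11 to 0.22 kg. Origin: centre of the underside; z up, +x towards its nose. The base is 12 high; its last 10 at the nose taper from 44 to 28 wide; the back (x = -30) is square. On the base a block 44 x 30, up to height 24, carries a metal grip post and, ahead of it, a 12.5 square glass cell (at x = 14.5, up to height 47).
- grip_post (a point): Point on the carrier's metal grip post, 46 above the carrier's underside, at its x = -8, y = 0; same axes as the carrier. The post is 20 long (x) x 14 wide (y) and stands from height 24 to 62. Pinch it across its 14 mm width (along y): the glass cell stands close in front.
- nose (a point): Middle of the carrier's nose, its front face (28 wide), 30 mm ahead of the origin and 6 above the underside; same axes as the carrier.
- photometer: White bench photometer, fixed. Origin on the table under the middle of the lane's mouth; +x = push direction, into the lane; y left. Its flat deck is 45 above the table, x = -110 to 200, y = -200 to 65. A control panel 18 above the deck covers y = -195 to -115; an open lid stands at y = -213, up to 140 above the table. All parts along the lane stay under 25 above the deck.
- lane_mouth (a point): Middle of the lane's mouth, on the deck; axes as the photometer. From x = 0 to 150 the lane is 46 wide between steel walls 15 to 17 high; lips on them, up to 20.5 high, reach 6 in over the carrier's base, so it cannot go in from above. Flared guides widen the mouth to about 67 at x = -32. From x = -110 to -35 the deck is clear.
- apron (a point): Point on the clear deck 65 mm before lane_mouth on the lane's centre line: set the carrier down with its origin near here, its x axis along the lane.
- lane_end (a point): Point on the deck 98 mm past lane_mouth, on the centre line: where the carrier's origin is at the click on an average instrument. The catch unit (pawl and stop together) is set up to 15 mm nearer or farther on each instrument and its place is not measured, so the click comes with the origin 82 to 115 past lane_mouth: push by feel.
- pawl (a joint): Angle (rad) of the sprung steel pawl, a 36 mm finger in a gap of the lane's left (+y) wall, pivoted at its near end and slanting inwards, away from the mouth. 0 = sprung into the lane. The passing carrier pushes it to 0.27 to 0.38, dragging 1 to 4 N; once the carrier's back has passed its tip it snaps to 0 and blocks the return.
- stop (a joint): Travel (m) of the sprung stop (11 mm round) at the lane's end, pushed by the carrier's nose: 1.5 N at touch plus 1.5 N per mm. The click comes at 3 to 4 mm (total push along the lane 6 to 10 N); one of 12 to 14 N has always passed it; beyond 9.5 mm (16 N) the stop is overdriven. Let go before the click, the carrier is pushed back; after it, the stop eases it back onto the pawl, turned up to 0.1 rad.
- vial: Small clear glass vial, white cap, 24 diameter x 55 high. A bystander; origin at the centre of its underside.
- beaker: Clear glass beaker, 84 diameter x 100 high. A bystander; origin at the centre of its underside.
- reagent: Amber glass reagent bottle, 64 diameter x 130 high. A bystander; origin at the centre of its underside.
- jar: Clear jar with white lid, 60 diameter x 70 high. A bystander; origin at the centre of its underside.
- wash: White plastic wash bottle with red cap, 66 diameter x 170 high. A bystander; origin at the centre of its underside.
- dish: Shallow glass dish, 90 diameter x 18 high. A bystander; origin at the centre of its underside.
- blank: Look-alike that is not wanted: square black block 50 x 50 x 20 with a round metal knob (20 diameter, 20 high) on it, no glass cell and no tapered nose. A bystander; origin at the centre of its underside.

How it is judged:
On the way, in this order (a step that is already met when the one before it is completed fails the run):
1. the carrier lies flat on the deck in line with the lane, nose in or just before the mouth, not yet at the pawl (x of carrier in the frame of lane_mouth between -0.09 and 0.02 m and x of nose in the frame of lane_mouth between -0.06 and 0.05 m and y of carrier in the frame of lane_mouth between -0.012 and 0.012 m and z of carrier in the frame of lane_mouth between -0.004 and 0.005 m and angle between the x axis of carrier and the x axis of lane_mouth, either way round below 0.15 rad and value of joint pawl below 0.05 rad), for 0.2 s.
2. the carrier, in the lane, holds the pawl pushed aside (x of carrier in the frame of lane_mouth between 0.02 and 0.12 m and y of carrier in the frame of lane_mouth between -0.005 and 0.005 m and z of carrier in the frame of lane_mouth between -0.004 and 0.005 m and value of joint pawl above 0.15 rad), for 0.05 s.
At the end, for the whole second after the job is handed in: The carrier rests flat in the lane (within 5 mm of its centre line, 4 mm of deck height, 0.13 rad), its origin 73 to 126 mm and its nose, leading, 100 to 158 mm past lane_mouth, with the pawl sprung back (under 0.1 rad) behind it, released and at rest (x of carrier in the frame of lane_mouth between 0.073 and 0.126 m and x of nose in the frame of lane_mouth between 0.1 and 0.158 m and y of carrier in the frame of lane_mouth between -0.005 and 0.005 m and z of carrier in the frame of lane_mouth between -0.004 and 0.004 m and angle between the x axis of carrier and the x axis of lane_mouth, either way round below 0.13 rad and value of joint pawl below 0.1 rad and linear speed of carrier below 0.02 m/s); the robot touches nothing.
It fails at once if the sprung stop is driven more than 9.5 mm (16 N) (value of joint stop above 0.0095 m).
It fails at once if the carrier is slammed or jammed against the photometer with more than 60 N (contact force between carrier and photometer above 60 N).
It fails at once if a bystander is moved by more than 30 mm (distance of any of vial, beaker, reagent, jar, wash, dish, blank from where it was at the start of the episode above 0.03 m).
It also fails if it takes over 61 s, if anything falls off the work surface, if the arm or the gripper's body presses on something with over 40 N, if the wrist force passes 120 N, or if a joint passes its speed limit or range.

## Working session

There is one attempt and no reset: what is moved stays moved. The work goes in short steps, each a Python script; the robot and the scene stay as the last script left them, time stands still between calls to the robot, and variables do not carry over. Pictures are saved under pics/ and viewed, about 8 in all and at most 12, crops included, and the job is handed in when it is done.

```bash
mkdir -p pics; ls; cat > h.py <<'E'
import numpy as np, cv2
from bench import r
def ray(cam,u,v):
    c=r.camera_info(cam);K=np.array(c["intrinsics"]);R=np.array(c["R"]);t=np.array(c["t"])
    d=np.array([(u-K[0,2])/K[0,0],(v-K[1,2])/K[1,1]]);s=d.copy()
    for _ in range(20): s=d/(1+c["k1"]*(s@s))
    return -R.T@t, R.T@np.array([s[0],s[1],1])
def plane(cam,u,v,z):
    o,d=ray(cam,u,v); return o+d*(z-o[2])/d[2]
def proj(cam,X):
    c=r.camera_info(cam);p=np.array(c["R"])@np.array(X)+np.array(c["t"]);s=p[:2]/p[2]
    s=s*(1+c["k1"]*(s@s));K=np.array(c["intrinsics"]);return K[0,0]*s[0]+K[0,2],K[1,1]*s[1]+K[1,2]
E
python3 - <<'E'
from h import *
for n in("top","side"):
    cv2.imwrite(f"pics/{n}0.png",r.capture(n)); c=r.camera_info(n); print(n,c["intrinsics"],c["k1"],-np.array(c["R"]).T@np.array(c["t"]),np.round(c["R"],3).tolist())
print(r.grasp_offset,r.sense())
E
```

```text
pics
top [[464.44645862   0.         325.01502954]
 [  0.         464.44645862 191.91931918]
 [  0.           0.           1.        ]] -0.12936053908491918 [ 0.33287111 -0.01599158  1.2466064 ] [[0.029, -1.0, 0.005], [-0.977, -0.029, -0.21], [0.21, 0.001, -0.978]]
side [[454.5014129    0.         324.7948497 ]
 [  0.         454.5014129  200.32438608]
 [  0.           0.           1.        ]] -0.0603066419952595 [-0.06168533  0.67265886  1.24395031] [[-0.74, -0.673, -0.015], [-0.517, 0.583, -0.627], [0.43, -0.456, -0.779]]
0.0187 {'time': 0.1, 'qpos': array([ 1.03721509,  0.38373976,  0.043841  ,  1.59939956, -0.01789207,
        1.16120365, -0.04988132]), 'joint_velocities': array([-0.00011012, -0.00050976, -0.00021752, -0.00337111,  0.00071725,
       -0.00097808,  0.00041956]), 'effort': array([ 1.92267587e-03, -4.34728360e+01,  1.02864906e+00, -2.50456274e+01,
        1.07992371e-02,  5.46598923e-03, -1.54842223e-05]), 'eef_pos': array([ 0.27401575, -0.58848793,  0.23002961]), 'tcp_rot': array([ 1.98047779,  0.44103701, -1.98177136]), 'ft_force': array([ 0.97169681, -0.5108221 , -0.00104536]), 'wrist_torque': array([0.0085006 , 0.00199603, 0.02207487]), 'finger_gap': 0.08543802976134525}
```

View pics/top0.png

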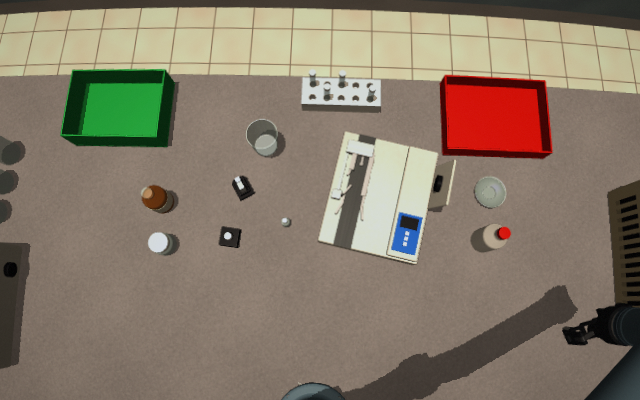

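View pics/side0.png

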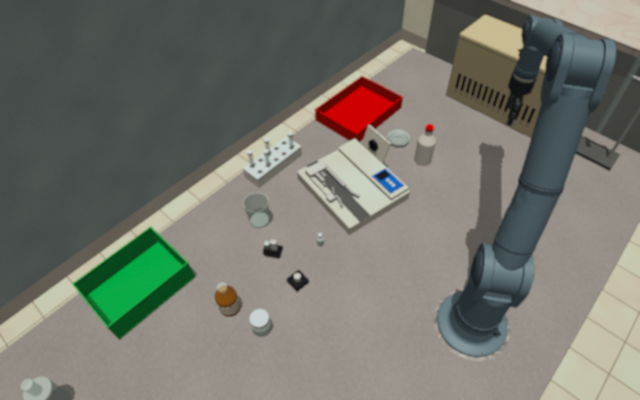

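```bash
python3 - <<'E'
import cv2,numpy as np
t=cv2.imread("pics/top0.png");s=cv2.imread("pics/side0.png")
f=lambda im,x,y,w,h,k:cv2.resize(im[y:y+h,x:x+w],None,fx=k,fy=k,interpolation=cv2.INTER_CUBIC)
cv2.imwrite("pics/c1.png",f(t,312,125,150,145,4))
a=cv2.convertScaleAbs(f(t,220,165,40,40,10),alpha=1.5,beta=20);b=cv2.convertScaleAbs(f(s,255,228,40,40,10),alpha=1.5,beta=20)
cv2.imwrite("pics/c2.png",np.hstack([a,b]))
E
```

```text
(no output)
```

View pics/c1.png

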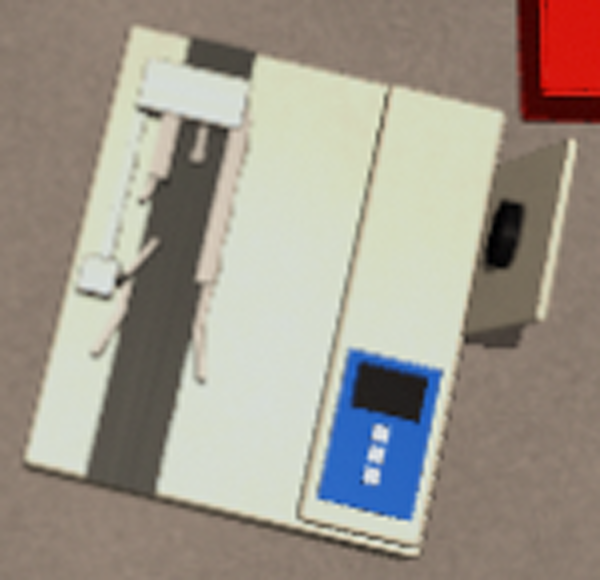

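View pics/c2.png

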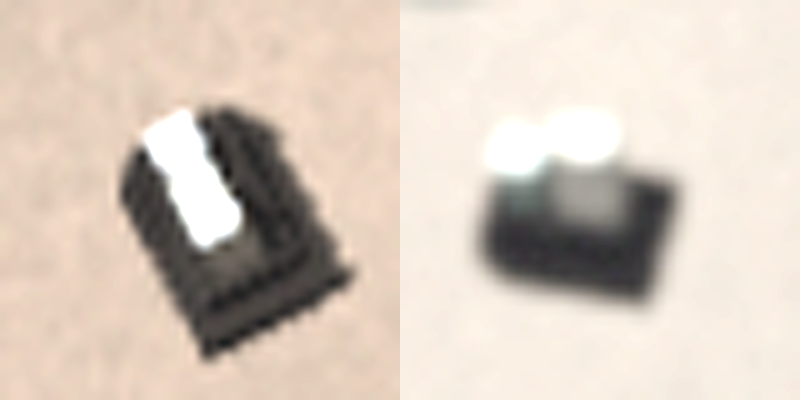

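```bash
python3 - <<'E'
from h import *
# photometer corners
px=[(25,465),(420,555),(502,112),(133,27)]
L=np.array([(-110,65),(-110,-200),(200,-200),(200,65)])/1000
W=np.array([plane("top",312+x/4-.4,125+y/4-.4,.045)[:2] for x,y in px]); 
A=L-L.mean(0);B=W-W.mean(0);a=np.arctan2((A[:,0]*B[:,1]-A[:,1]*B[:,0]).sum(),(A*B).sum())
R=np.array([[np.cos(a),-np.sin(a)],[np.sin(a),np.cos(a)]]);o=W.mean(0)-R@L.mean(0)
print("phot",o,a,"res mm",((W-(L@R.T+o))*1000).round(1).tolist())
for x,y in[(88,475),(156,495),(190,38),(255,55),(100,290)]:
    print("strip",(((plane("top",312+x/4-.4,125+y/4-.4,.045)[:2]-o)@R)*1000).round(1))
for n,X,s in(("farL",(.2,.065),0),("nearL",(-.11,.065),0),("nearR",(-.11,-.2),0)):
    print(n,"side px",proj("side",[*(R@X+o),.045]))
# carrier
q=lambda x,y,z:plane("top",220+x/10-.45,165+y/10-.45,z)[:2]
for z in(0,.012):
    b1,b2=q(207,358,z),q(354,272,z); d=b2-b1
    print("z",z,"back",b1,b2,np.linalg.norm(d),"mid",(b1+b2)/2,"heading",np.arctan2(-d[0],d[1])+np.pi)
l1,l2=q(122,190,.006),q(204,355,.006);d=l1-l2;print("left side",l1,l2,np.linalg.norm(d),np.arctan2(d[1],d[0]))
print("post top z62",q(205,208,.062),"cell z47",q(172,138,.047),"side post",plane("side",255+58.5/10*1-.45*0+ (0)+ 12.6,228+13.5-.45,.062)[:2])
print("side post",plane("side",255+18.5-.45,228+13.5-.45,.062),"side cell",plane("side",255+11.5-.45,228+14.5-.45,.047))
E
```

```text
phot [ 0.55528916 -0.0837622 ] -0.20218693929360118 res mm [[0.7, -1.5], [2.4, 1.2], [-1.0, 3.6], [-2.1, -3.3]]
strip [-106.    22.5]
strip [-108.6  -23.3]
strip [199.9  21.7]
strip [198.4 -24. ]
strip [14.9 42.3]
farL side px (np.float64(296.72302927420634), np.float64(171.61279482456493))
nearL side px (np.float64(350.3673861349517), np.float64(228.47573429293428))
nearR side px (np.float64(410.9680761520398), np.float64(190.74685937706326))
z 0 back [0.57056112 0.21757812] [0.59588269 0.17847099] 0.046589165491501223 mid [0.58322191 0.19802456] heading 0.5746104077010181
z 0.012 back [0.56827308 0.21532975] [0.59335091 0.17659907] 0.046140691950836976 mid [0.580812   0.19596441] heading 0.5746104077010172
left side [0.61577571 0.24322912] [0.57022555 0.21733502] 0.052395817543132224 0.5169162794446739
post top z62 [0.59879743 0.20918871] cell z47 [0.62104671 0.22222832] side post [0.60130112 0.20785878]
side post [0.60223588 0.20869475 0.062     ] side cell [0.62446185 0.22023207 0.047     ]
```

```bash
cat >> h.py <<'E'
from scipy.spatial.transform import Rotation as Ro
YAW=-.2045; O=np.array([.5553,-.0838])+.0008*np.array([np.sin(YAW),-np.cos(YAW)])
def rot(h,s=1):
    x=np.array([0,0,-1.]);y=s*np.array([-np.sin(h),np.cos(h),0]);return Ro.from_matrix(np.c_[x,y,np.cross(x,y)]).as_rotvec()
def lane(x,y=0,z=0): # lane coords -> world; z above deck
    c,s=np.cos(YAW),np.sin(YAW);return np.array([O[0]+c*x-s*y,O[1]+s*x+c*y,.045+z])
def tolane(p):
    c,s=np.cos(YAW),np.sin(YAW);d=np.array(p[:2])-O;return np.array([c*d[0]+s*d[1],-s*d[0]+c*d[1],p[2]-.045])
def fl(st):
    c,s=np.cos(YAW),np.sin(YAW);f=st["ft_force"];return np.array([c*f[0]+s*f[1],-s*f[0]+c*f[1],f[2]])
E
python3 - <<'E'
from h import *
P=np.array([.601,.209]);h=.53
for s in(1,-1):
  for nm,p,hh in(("pick",[*P,.03],h),("apron",lane(-.073,0,.03),YAW),("end",lane(.107,0,.03),YAW)):
    q=r.inverse_kinematics(p,rot(hh,s));print(s,nm,None if q is None else np.round(q,2))
r.move_gripper(.06)
s=min((1,-1),key=lambda s:(Ro.from_rotvec(rot(h,s)).inv()*Ro.from_rotvec(r.sense()["tcp_rot"])).magnitude());print("s",s)
r.move_linear([*P,.25],speed=.25,rotation=rot(h,s))
r.move_linear([*P,.10],speed=.12)
st=r.sense();print(st["time"],st["eef_pos"],st["qpos"].round(2),st["ft_force"])
im=[r.capture(n) for n in("top","side")]
a=cv2.resize(im[0][160:210,210:270],(400,333),interpolation=2);b=cv2.resize(im[1][210:260,245:305],(400,333),interpolation=2)
cv2.imwrite("pics/p3.png",np.hstack([a,b]))
E
```

```text
1 pick [ 0.35  0.89 -1.04  1.72  0.87  1.07  1.11]
1 apron [ 0.59  0.36 -0.6   2.08  0.28  0.79  1.19]
1 end [ 0.51  0.65 -0.55  1.64  0.4   0.97  1.18]
-1 pick [ 0.14  0.72 -0.71  1.73  0.57  0.91 -1.85]
-1 apron [ 0.31  0.31 -0.28  2.09  0.12  0.76 -1.82]
-1 end [ 0.21  0.58 -0.15  1.65  0.1   0.91 -1.75]
s -1
5.475 [0.6018362  0.20945744 0.1011413 ] [-0.02  0.55 -0.49  1.71  0.3   0.96 -1.67] [-0.13675627  0.13718938  0.60407443]
```

View pics/p3.png

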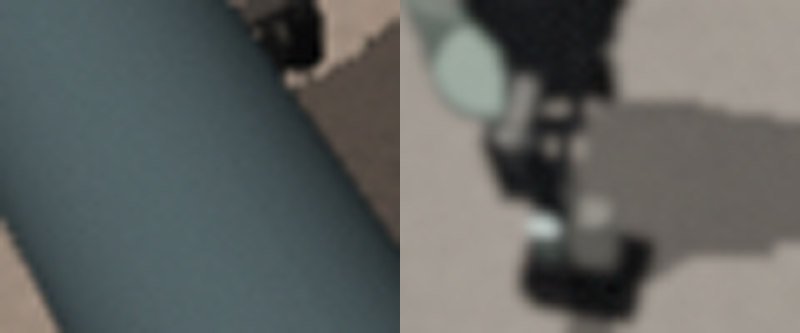

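The arm blocks the top view. In the side crop the fingers hang over the post (about 590,215) and the glass cell (545,228) is ahead of it, so I'll go down, grip and lift.

```bash
python3 - <<'E'
from h import *
P=np.array([.601,.209])
r.move_linear([*P,.031],speed=.06)
st=r.sense();print(st["eef_pos"],st["ft_force"])
print(r.move_gripper(0.0)); st=r.sense();print(st["finger_gap"],st["ft_force"],st["wrist_torque"])
r.move_linear([*P,.19],speed=.12)
st=r.sense();print(st["time"],st["eef_pos"],st["finger_gap"],st["ft_force"])
# move above apron
p=lane(-.073,0,.145)
r.move_linear(p,speed=.15,rotation=rot(YAW,-1))
st=r.sense();print(st["time"],tolane(st["eef_pos"]),st["finger_gap"],st["ft_force"],st["wrist_torque"])
r.move_linear(lane(-.073,0,.06),speed=.08)
im=[r.capture(n) for n in("top","side")]
a=cv2.resize(im[0][200:260,300:372],(400,333),interpolation=2);b=cv2.resize(im[1][160:235,295:385],(400,333),interpolation=2)
cv2.imwrite("pics/p4.png",np.hstack([a,b]));cv2.imwrite("pics/side4.png",im[1])
st=r.sense();print(st["time"],tolane(st["eef_pos"]),fl(st))
E
```

```text
[0.60147963 0.20924448 0.03158118] [ 0.54691358 -0.0884085  -0.65294714]
False
0.013136074133544928 [-0.24144338  0.25361405  0.76410685] [-0.04756409  0.02095084  0.02719743]
8.8333 [0.60025388 0.20862728 0.18872709] 0.013143075279427659 [-0.34599095  0.06433171 -1.78184287]
11.0 [-0.07284807  0.00097133  0.14501184] 0.012825654581611924 [-0.47661876  0.20109693 -2.8713788 ] [-0.0043946   0.01875434  0.00362813]
12.3083 [-7.23172521e-02  5.82234472e-05  6.06985844e-02] [ 0.39189467 -0.01761443 -2.57683905]
```

View pics/p4.png

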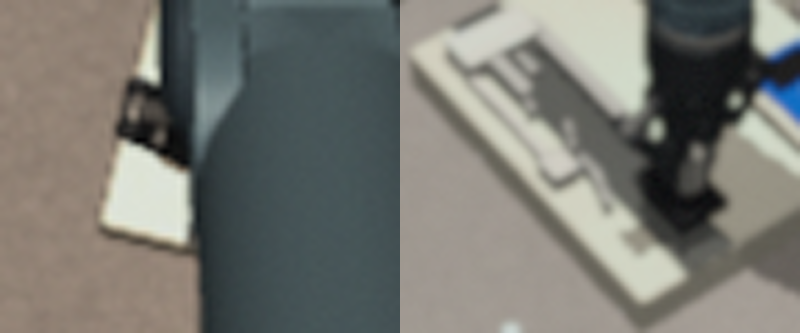

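```bash
cat >> h.py <<'E'
def F(n=5):
    a=[]
    for _ in range(n): r.sleep(.02);a.append(fl(r.sense()))
    return np.mean(a,0)
E
python3 - <<'E'
from h import *
r.move_linear(lane(-.073,0,.036),speed=.06)
f0=F(8);print("f0",f0)
z=.036
while z>.025:
    z-=.001;r.move_linear(lane(-.073,0,z),speed=.02);f=F(4);print(round(z,4),tolane(r.sense()["eef_pos"]).round(4),f.round(2))
    if f[2]-f0[2]>2.5:break
print(r.sense()["time"])
r.move_gripper(.03);r.sleep(.2)
st=r.sense();print(st["time"],F(8))
im=[r.capture(n) for n in("top","side")]
b=cv2.resize(im[1][160:235,295:385],(640,533),interpolation=2);cv2.imwrite("pics/p5.png",b)
E
```

```text
f0 [-0.20177317 -0.19764792 -2.27900638]
0.035 [-0.0729 -0.      0.0351] [ 0.09 -0.06 -2.32]
0.034 [-0.073 -0.     0.034] [-0.54 -0.05 -2.2 ]
0.033 [-0.073 -0.     0.033] [-0.27  0.09 -2.07]
0.032 [-0.073  0.     0.032] [ 0.25 -0.01 -2.25]
0.031 [-0.0725  0.0001  0.0313] [ 0.37  0.05 -0.69]
0.03 [-0.0719  0.0002  0.0313] [-1.22 -0.24  4.92]
14.8917
15.4 [-0.02715016 -0.02532998  0.2469362 ]
```

View pics/p5.png

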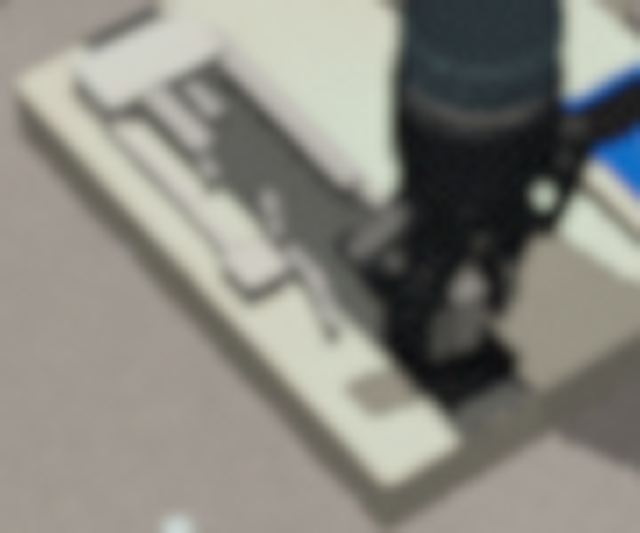

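The carrier sits on the deck, nose towards the lane, at the apron. I'll grip it again and slide it in, correcting sideways by feel and stopping if the force is unexpected.

```bash
cat > slide.py <<'E'
from h import *
import json,sys
def slide(x,y,xend,step,fmax,z=.0311,sp=.04):
    while x<xend-1e-6:
        x=min(x+step,xend);r.move_linear(lane(x,y,z),speed=sp);f=F(3);st=r.sense();p=tolane(st["eef_pos"])
        print(f"cmd {x+.008:.3f} y {y*1e3:.1f} act {p[0]+.008:.4f} {p[1]*1e3:.1f} {p[2]*1e3:.1f} F {f.round(1)} tz {st['wrist_torque'][2]:.2f} t {st['time']:.1f}")
        if -f[0]>fmax or abs(f[1])>15 or abs(f[2])>15: print("STOP");break
        if abs(f[1])>1.5: y+=np.clip(f[1]*1e-4,-.0005,.0005)
    return x,y
E
python3 - <<'E'
from slide import *
r.move_linear(lane(-.073,0,.0312),speed=.03)
r.move_gripper(0);r.sleep(.2);print(F(6),r.sense()["finger_gap"])
x,y=slide(-.073,0,-.038,.012,5)
x,y=slide(x,y,.042,.005,6)
json.dump([x,y],open("xy.json","w"))
im=r.capture("side");cv2.imwrite("pics/p6.png",cv2.resize(im[150:225,290:380],(640,533),interpolation=2))
E
```

```text
[6.38970779e-04 1.49869821e-01 1.84109195e+00] 0.013345168443695373
cmd -0.053 y 0.0 act -0.0523 0.0 31.4 F [0.4 0.5 2.7] tz -0.03 t 17.0
cmd -0.041 y 0.0 act -0.0405 0.1 31.4 F [0.9 0.2 4.2] tz -0.06 t 17.5
cmd -0.030 y 0.0 act -0.0296 0.1 31.4 F [1.5 0.2 4.9] tz -0.01 t 17.9
cmd -0.025 y 0.0 act -0.0248 0.1 31.4 F [0.9 0.5 5.1] tz 0.01 t 18.3
cmd -0.020 y 0.0 act -0.0201 0.6 31.4 F [-0.1  0.9  6.2] tz 0.06 t 18.6
cmd -0.015 y 0.0 act -0.0150 0.8 31.4 F [0.5 0.9 5.9] tz -0.00 t 18.9
cmd -0.010 y 0.0 act -0.0099 0.8 31.4 F [0.5 0.9 5.7] tz -0.01 t 19.2
cmd -0.005 y 0.0 act -0.0049 0.8 31.4 F [0.3 1.2 5.3] tz 0.01 t 19.6
cmd 0.000 y 0.0 act 0.0001 0.8 31.4 F [0.9 1.4 5.6] tz 0.02 t 19.9
cmd 0.005 y 0.0 act 0.0051 0.8 31.4 F [1. 1. 5.] tz -0.00 t 20.2
cmd 0.010 y 0.0 act 0.0101 0.8 31.4 F [0.7 0.9 4.9] tz -0.01 t 20.5
cmd 0.015 y 0.0 act 0.0149 0.8 31.4 F [0.1 1.  6.1] tz -0.04 t 20.9
cmd 0.020 y 0.0 act 0.0193 0.8 31.4 F [-1.4  1.2  6.9] tz -0.14 t 21.2
cmd 0.025 y 0.0 act 0.0243 0.8 31.4 F [-1.5  1.   6.6] tz -0.13 t 21.5
cmd 0.030 y 0.0 act 0.0294 0.8 31.4 F [-1.   1.   6.8] tz -0.06 t 21.8
cmd 0.035 y 0.0 act 0.0345 0.7 31.4 F [-0.1  0.7  6.6] tz -0.07 t 22.2
cmd 0.040 y 0.0 act 0.0397 0.7 31.4 F [-0.1  1.   6.3] tz -0.09 t 22.5
cmd 0.045 y 0.0 act 0.0447 0.7 31.4 F [-0.5  0.6  5.6] tz -0.13 t 22.8
cmd 0.050 y 0.0 act 0.0497 0.7 31.4 F [-0.4  0.7  6.4] tz -0.03 t 23.1
```

View pics/p6.png

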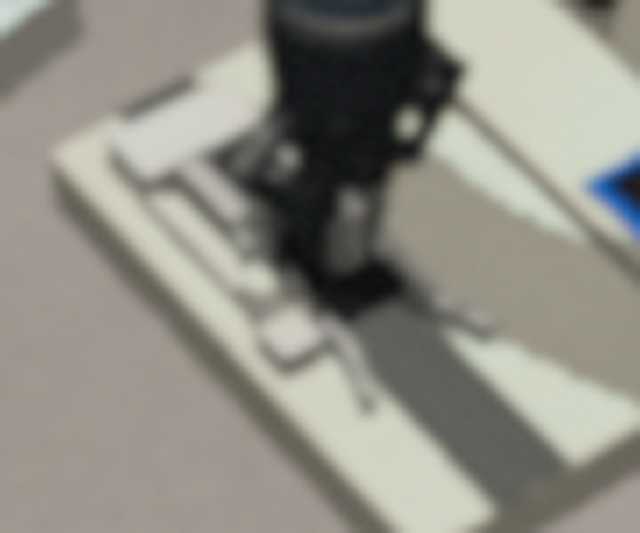

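```bash
python3 - <<'E'
from slide import *
x,y=json.load(open("xy.json"));y+=.0005
x,y=slide(x,y,.062,.004,6,z=.0317)
x,y=slide(x,y,.113,.0015,7.5,z=.0317,sp=.03)
json.dump([x,y],open("xy.json","w"))
E
```

```text
cmd 0.054 y 0.5 act 0.0533 0.7 31.4 F [-1.   0.2  4.5] tz -0.06 t 23.5
cmd 0.058 y 0.5 act 0.0577 0.6 31.4 F [-0.3 -0.1  3.3] tz -0.07 t 23.8
cmd 0.062 y 0.5 act 0.0620 0.6 31.4 F [0.5 1.  2.5] tz -0.07 t 24.1
cmd 0.066 y 0.5 act 0.0660 0.6 31.4 F [0.6 1.  1.2] tz -0.02 t 24.4
cmd 0.070 y 0.5 act 0.0701 0.5 31.5 F [0.4 0.6 1. ] tz -0.08 t 24.7
cmd 0.072 y 0.5 act 0.0712 0.5 31.5 F [-0.7  0.8  1.3] tz -0.05 t 25.0
cmd 0.073 y 0.5 act 0.0728 0.5 31.5 F [-0.   0.6  0.9] tz -0.10 t 25.3
cmd 0.075 y 0.5 act 0.0745 0.5 31.5 F [-0.8  0.7 -0.3] tz 0.04 t 25.6
cmd 0.076 y 0.5 act 0.0760 0.5 31.5 F [ 0.1  1.  -1.1] tz 0.03 t 25.9
cmd 0.078 y 0.5 act 0.0775 0.5 31.5 F [ 0.2  1.5 -1.4] tz 0.00 t 26.2
cmd 0.079 y 0.7 act 0.0791 0.5 31.6 F [-0.5  0.9 -1.6] tz -0.01 t 26.5
cmd 0.081 y 0.7 act 0.0806 0.5 31.6 F [ 0.3  0.  -2.1] tz 0.00 t 26.8
cmd 0.082 y 0.7 act 0.0819 0.5 31.6 F [-0.2  0.5 -2.5] tz -0.03 t 27.1
cmd 0.084 y 0.7 act 0.0828 0.5 31.6 F [-2.9 -0.   0.3] tz -0.04 t 27.4
cmd 0.085 y 0.7 act 0.0841 0.5 31.6 F [-5.5 -0.7  2.3] tz 0.02 t 27.7
cmd 0.087 y 0.7 act 0.0852 0.5 31.6 F [-6.3 -0.1  3.1] tz -0.03 t 28.0
cmd 0.088 y 0.7 act 0.0862 0.5 31.7 F [-7.4 -0.6  3.7] tz -0.05 t 28.3
cmd 0.090 y 0.7 act 0.0870 0.5 31.7 F [-8.7 -0.7  5.1] tz -0.05 t 28.6
STOP
```

```bash
python3 - <<'E'
from slide import *
x,y=json.load(open("xy.json"))
for _ in range(8):
    x-=.0015;r.move_linear(lane(x,y,.0317),speed=.03);f=F(3);st=r.sense();p=tolane(st["eef_pos"])
    print(f"cmd {x+.008:.4f} act {p[0]+.008:.4f} y {p[1]*1e3:.1f} F {f.round(1)} t {st['time']:.1f}")
    if f[0]>3: break
json.dump([x,y],open("xy.json","w"))
im=r.capture("side");cv2.imwrite("pics/p7.png",cv2.resize(im[150:225,290:380],(640,533),interpolation=2))
E
```

```text
cmd 0.0880 act 0.0859 y 0.5 F [-7.1 -0.7  4.4] t 28.9
cmd 0.0865 act 0.0850 y 0.5 F [-6.7 -0.3  3.1] t 29.2
cmd 0.0850 act 0.0841 y 0.5 F [-5.3  0.   1.5] t 29.5
cmd 0.0835 act 0.0833 y 0.5 F [-3.5 -1.2 -0.1] t 29.8
cmd 0.0820 act 0.0827 y 0.6 F [-0.8 -0.2 -3.1] t 30.1
cmd 0.0805 act 0.0822 y 0.7 F [ 2.2  0.2 -3.3] t 30.4
cmd 0.0790 act 0.0819 y 0.8 F [ 5.1 -0.2 -3.3] t 30.7
```

View pics/p7.png

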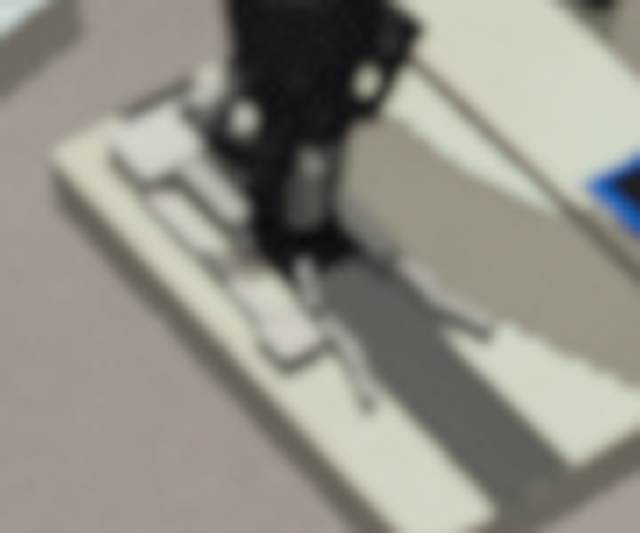

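The carrier is latched: pulling back meets the pawl (+5 N), and the pawl finger shows sprung into the lane behind the carrier (about 305,285). I'll take the load off, let go and check.

```bash
python3 - <<'E'
from slide import *
x,y=.0826-.008,.0007
r.move_linear(lane(x,y,.0320),speed=.03);print(F(4))
r.move_gripper(.03);r.sleep(.2);print(F(4))
r.move_linear(lane(x,y,.12),speed=.08)
r.move_linear(lane(-.03,.25,.2),speed=.25)
r.sleep(.2);st=r.sense();print(st["time"],st["ft_force"])
a,b=r.capture("top"),r.capture("side")
f=lambda im,x,y,w,h:cv2.resize(im[y:y+h,x:x+w],(400,400),interpolation=2)
cv2.imwrite("pics/p8.png",np.hstack([f(a,320,130,80,80),f(b,290,145,80,80)]))
E
```

```text
[ 1.09601006 -0.01082686 -0.74942234]
[-0.20248231  0.02349283 -0.28287405]
34.375 [-0.6599131   0.56003675  0.50527097]
```

View pics/p8.png

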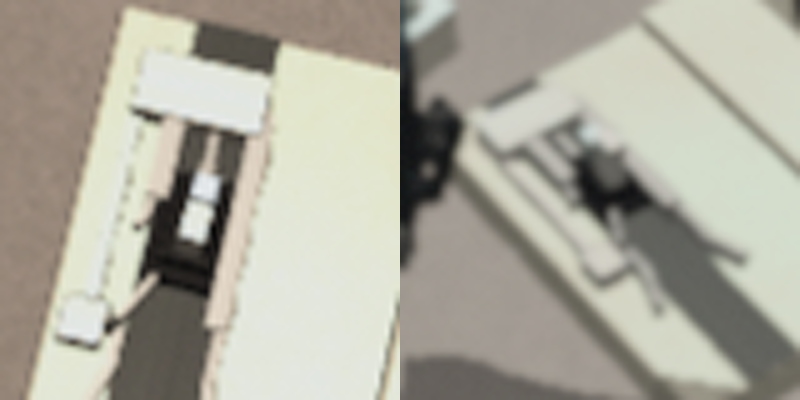

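```bash
python3 - <<'E'
from h import *
c=lambda x,y,z:(tolane(plane("top",320+x/5-.4,130+y/5-.4,.045+z))*1e3).round(1)
print("post",c(196,222,.062),"cell",c(207,187,.047),"back",c(180,282,.006))
print(r.close_job())
E
```

```text
post [73.3  0.8 62. ] cell [96.9 -0.9 47. ] back [54.4  1.   6. ]
the job is handed in; nothing more can be done
None
```

I set the carrier on the apron by its post, slid it into the lane by feel until the pawl latched, let go and handed the job in at about 34.5 s of the 61 s. The hand-in reports no verdict.

- **Placing and push:** The set-down was gentle, about 7 N more vertical force than when it hung free. The push peaked at 8.7 N. That puts the stop at about 5 mm by my estimate, well short of 9.5 mm.
- **Latch:** Pulling back met the pawl with +5 N at origin x ≈ 82 mm. The last top and side pictures show the pawl finger sprung in behind the carrier's back and its nose at the stop.
- **Final position:** In the last top picture the post is at x ≈ 73 mm, so the origin is about 81–82 mm past lane_mouth and within about 1 mm of the centre line. The gripper was clear of everything.
- **Checks that were less clear:** No click or drop in force showed during the push itself, so the latch rests on the pull-back test and the pictures. The click position is right at the near end of the stated 82–115 mm range. The back edge in the picture reads about 3 mm farther in than the post does, which is within the pixel accuracy.
- **Not checked:** The bystanders were not measured at the end; I noticed no contact with them.

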